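# Build the crimp tooling stack on the setting plate

## Robot

A 6-joint arm with a two-finger parallel gripper is mounted at the origin on the work surface. World frame = base frame: x ahead of the robot, y to its left, z up, the work surface at z = 0. Lengths are in m, angles in rad, forces in N, time in s.
With the tool pointing down it reaches from about 0.3 to 0.775 m from the base axis. Payload 14.6 kg.
Tool frame: the origin (TCP) lies at the very end of the fingers, on their centre line; the grasp point (between the pads) lies 19 mm behind it; z points along the fingers, y is the line along which they close (so a half turn about z gives the same grasp; the last joint's range is limited). The gripper opens to 85 mm and grips with 20 to 120 N. Pads are 22 mm wide; open, the fingers measure 114 mm over their backs; the gripper's body (76 mm by 85 mm) begins 54 mm behind the grasp point. The pads swing forward as they close: fully open they stand 13 mm farther back than shut.
Start: joints at [-1.235, 0.3, 1.521, -0, 1.321, -0.067], TCP at [0.216, -0.506, 0.231] pointing down, gripper open.
Joint ranges: [-3.03, 3.03], [-0.79, 2.21], [0.23, 2.52], [-1.04, 4.18], [0, 3.07], [-2.55, 2.55]. Speed limits (rad/s): [2.22, 2.22, 2.57, 3.14, 3.14, 3.14].

## Interface

Orientations are given as [roll, pitch, yaw] about the fixed x, y, z axes, in that order (R = Rz(yaw) Ry(pitch) Rx(roll)).
In Python, from station import ctrl gives the robot as it stands. The module is installed in compiled form; this text tells all that it offers.
- The arm moves only by the tool apply_moves, never from a script. Its argument "moves" is a list of rows, each a list of 3 entries, a list of its own where there are three numbers: the shift along the world's x, y, z in parts of the range, where 1.0 means 80 cm, then the turn, a rotation vector about the world's x, y, z in parts of the range, where 1.0 means 90 degrees, then the finger opening in cm, from 0 to 8.54. In form: [[[x, y, z], [wx, wy, wz], hand], ...]. A call has 1 to 5 rows; each row is the pose to reach, as a shift and turn from the pose commanded when the call began; what a row does not reach only later rows make up. A row lasts 1/12 s, in which the tool goes at most 41.7 mm and 7.16 degrees, less where a joint would pass 70% of its speed; a pose out of reach is approached as far as the arm can. A call with a gripper value outside its range is refused whole. The fingers move at their own pace and stop on an object; the grip force is fixed at half the most. Time passes only in rows, so rows that repeat a pose let the fingers close. It gives the time, the measured TCP pose, the force, the opening and the grip force at its end, in the units of the state.
- ctrl.observe(): the state, without advancing time (a new reading comes with each control period).
- ctrl.capture(name): name is "scene" or "top" or "wrist"; returns a dict with "color" (400x640x3 uint8, red, green, blue), "fx", "fy", "cx", "cy" (pixels), "distortion" ([k1, k2, p1, p2, k3] as OpenCV has them; the pictures are not rectified), "pose" (4x4, takes a point from camera to world coordinates). Camera axes: x right, y up, looking along -z (the intrinsics and any distortion apply to the point x, -y, -z); pixel columns grow to the right and rows downward; lengths in m; the calibration is good to about 2 mm. A picture is of the moment at which its call begins. There is no depth.
- ctrl.job_done(): hands the job in; it is judged then, once.
The state is a dict: "clock": time; "q": joint angles; "qd": joint speeds; "effort": joint torques, N m; "tcp_pos": TCP position; "tool_rot": TCP orientation; "ft_force": force on the tool from outside, world axes, zero at the start; "ft_torque": the same for the moment, N m; "opening": finger opening in m; "grip_force": force on a finger pad.
Only numpy, scipy, OpenCV 4.12 (cv2) and the standard library are available. Lean on these libraries where they do the work, as an engineer would, in place of code of your own. Each camera call takes 0.05 s, during which the arm holds its last target. There are 200 camera calls.

## Task

Set up the crimp tooling: first lift the white blanking block off the dark setting plate and stand it upright in the yellow bin. Then build the stack on the plate: the tall riser squarely on the middle of the plate, along its bright seat; the round spacer flat on the middle of the riser; and the notched anvil upright on the middle of the spacer, its long way along the riser. Leave the low riser where it lies.

Things in the scene. Friction and masses are not known exactly. Their poses are not given: they have to be found in the camera images.
- plate: Setting plate: dark steel plate screwed to the bench, 130 (x) x 100 (y) x 25 mm high. Origin: centre of its underside, so its top is at z = 25. A bright seat 84 (x) x 54 (y) mm is let in flush at the middle of its top. It does not move.
- bin: Yellow plastic bin, open on top, screwed to the bench: 140 (x) x 120 (y) x 45 mm high outside, walls and floor 4 mm thick, empty. Origin: centre of its underside.
- blank: White plastic blanking block, at the start standing on the seat of the setting plate: a foot 60 (x) x 44 (y) x 16 mm high, with an upright round grip stem, 26 mm diameter, from z = 16 to z = 56 in its middle. 80 g or so. Origin: centre of its underside.
- tall_riser: Tall riser: bare aluminium block 80 (x) x 50 (y) x 40 mm high with four dark bolt holes near the corners of its top (surface marks only). About 0.43 kg. Origin: centre of its underside.
- low_riser: Low riser, not needed: bare aluminium block 80 (x) x 50 (y) x 20 mm high with only two dark bolt holes in its top. Origin: centre of its underside.
- spacer: Spacer: round bright steel ring lying flat, 56 mm outside diameter, 20 mm hole, 16 mm high. About 0.26 kg. Origin: centre of its underside, on the ring's axis.
- anvil: Crimp anvil: dark steel, 44 mm high. Square foot 38 x 38 x 14 mm; on it an upright body 36 (x, the long way) x 24 (y) mm, from z = 14 to z = 44, whose bright top has a notch 10 mm wide and 8 mm deep running across it along y. About 0.34 kg. Origin: centre of its underside.
Not all that is in view belongs to the job. Leave any green or red look-alike of the spacer alone.

How it is judged:
On the way, in this order (a step that is already met when the one before it is completed fails the run):
1. the blanking block stands in the bin, released (x of blank in the frame of bin between -0.06 and 0.06 m and y of blank in the frame of bin between -0.05 and 0.05 m and z of blank in the frame of bin between -0.002 and 0.012 m and angle between blank's own z axis and vertical below 0.15 rad and linear speed of blank below 0.03 m/s and angular speed of blank below 0.3 rad/s and contact force between blank and the fingers below 0.1 N), for 0.2 s.
2. the tall riser lies on the middle of the plate along its seat, released (horizontal distance between tall_riser and plate below 0.01 m and z of tall_riser in the frame of plate between 0.021 and 0.029 m and angle between tall_riser's own z axis and vertical below 0.08 rad and angle between the x axis of tall_riser and the x axis of plate, either way round below 0.2 rad and linear speed of tall_riser below 0.03 m/s and angular speed of tall_riser below 0.3 rad/s and contact force between tall_riser and the fingers below 0.1 N), for 0.2 s.
3. the spacer lies on the middle of the tall riser on the plate, released (horizontal distance between tall_riser and plate below 0.01 m and z of tall_riser in the frame of plate between 0.021 and 0.029 m and angle between each of tall_riser, spacer's own z axis and vertical below 0.08 rad and angle between the x axis of tall_riser and the x axis of plate, either way round below 0.2 rad and horizontal distance between spacer and tall_riser below 0.01 m and z of spacer in the frame of tall_riser between 0.036 and 0.044 m and linear speed of spacer below 0.03 m/s and angular speed of spacer below 0.3 rad/s and contact force between spacer and the fingers below 0.1 N), for 0.2 s.
At the end, for the whole second after the job is handed in: Blanking block upright on the bin floor; tall riser flat on the plate, spacer flat on it, anvil upright on that: each within 10 mm of the centre below, riser and anvil within 0.2 rad of the long way; all released and at rest; low riser within 30 mm of its start (all of step 1 and all of step 3 and horizontal distance between anvil and spacer below 0.01 m and z of anvil in the frame of spacer between 0.012 and 0.02 m and angle between anvil's own z axis and vertical below 0.08 rad and angle between the x axis of anvil and the x axis of tall_riser, either way round below 0.2 rad and linear speed of each of tall_riser, anvil below 0.03 m/s and angular speed of each of tall_riser, anvil below 0.3 rad/s and contact force between each of tall_riser, anvil and the fingers below 0.1 N and distance of low_riser from where it was at the start of the episode below 0.03 m); the robot touches nothing.
It fails at once if the low riser is moved by more than 30 mm (distance of low_riser from where it was at the start of the episode above 0.03 m).
It also fails if it takes over 115 s, if anything falls off the work surface, if the arm or the gripper's body presses on something with over 40 N, if the wrist force passes 120 N, or if a joint passes its speed limit or range.

## Working session

There is one attempt and no reset: what is moved stays moved. The work goes in short steps, Python scripts to look and compute and a tool call to move; the robot and the scene stay as the last step left them, time stands still between calls to the robot, and variables do not carry over. Pictures are saved under pics/ and viewed, at most 14 in all, crops included, and the job is handed in when it is done.

Besides the shell and the picture viewer there is one more tool, called as name([rows], argument=value, ...), one row to a line, values as JSON. apply_moves: Moves the arm, as the interface text tells. Its arguments: {"type":"object","properties":{"moves":{"type":"array"}},"required":["moves"]}

```bash
mkdir -p pics; cat > h.py <<'E'
import numpy as np,cv2
from station import ctrl
def cap(n,save=None):
    c=ctrl.capture(n); c['K']=np.array([[c['fx'],0,c['cx']],[0,c['fy'],c['cy']],[0,0,1.]]); c['D']=np.array(c['distortion'],float); c['pose']=np.array(c['pose'])
    if save: cv2.imwrite('pics/'+save,c['color'][:,:,::-1])
    return c
def ray(c,px,z):
    p=cv2.undistortPoints(np.array(px,float).reshape(-1,1,2),c['K'],c['D']).reshape(-1,2)
    d=np.c_[p[:,0],-p[:,1],-np.ones(len(p))]@c['pose'][:3,:3].T; o=c['pose'][:3,3]
    return (o+d*((z-o[2])/d[:,2])[:,None])[:,:2]
def proj(c,P):
    P=np.atleast_2d(P); q=(P-c['pose'][:3,3])@c['pose'][:3,:3]; q=q*[1,-1,-1]
    return cv2.projectPoints(q,np.zeros(3),np.zeros(3),c['K'],c['D'])[0].reshape(-1,2)
E
python3 - <<'E'
from h import *
for n in('top','scene'):
    c=cap(n,n+'1.png'); print(n,c['pose'].round(3).tolist(),c['fx'],c['D'])
    np.save(n+'1.npy',c,allow_pickle=True)
s=ctrl.observe(); print(s)
E
```

```text
top [[0.023, 0.992, -0.122, 0.471], [-0.999, 0.018, -0.041, -0.023], [-0.038, 0.123, 0.992, 0.863], [0.0, 0.0, 0.0, 1.0]] 397.3709779973791 [-0.09588003  0.          0.          0.          0.        ]
scene [[0.018, -0.785, 0.619, 1.19], [1.0, 0.014, -0.01, -0.021], [-0.001, 0.619, 0.785, 0.829], [0.0, 0.0, 0.0, 1.0]] 489.4209754566033 [0.03237602 0.         0.         0.         0.        ]
{'clock': 0.1, 'q': array([-1.23464217e+00,  3.00455846e-01,  1.52149826e+00,  1.44124795e-05,
        1.32067468e+00, -6.66169242e-02]), 'qd': array([ 0.0022629 ,  0.00026379, -0.00105061,  0.00104299, -0.00147038,
       -0.0004423 ]), 'effort': array([ 1.83055199e-03, -5.44377816e+01, -3.62371802e+01, -4.52600091e-05,
        3.03733585e-03,  3.33020736e-06]), 'tcp_pos': array([ 0.2155107 , -0.5058077 ,  0.23076471]), 'tool_rot': array([-3.14055975e+00, -8.29020516e-05,  4.02767468e-01]), 'ft_force': array([0.20980388, 0.33794626, 0.94361469]), 'ft_torque': array([-0.00181687,  0.00191515, -0.01575156]), 'grip_force': 0.0, 'opening': 0.08549588427273268}
```

View pics/top1.png

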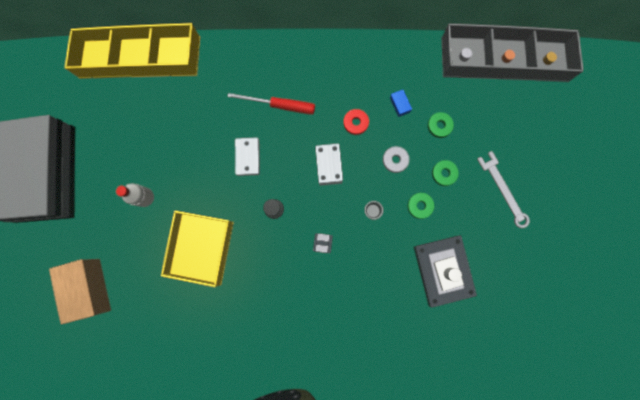

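View pics/scene1.png

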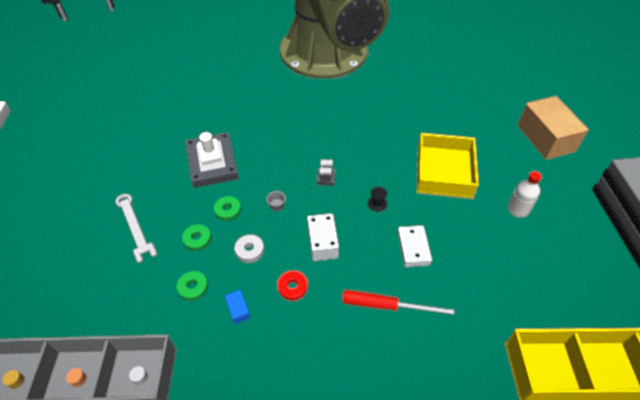

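Top view: plate with blank at (446,272), bin (197,248), tall riser with 4 holes (329,163), low riser with 2 holes (247,156), grey spacer (397,159), anvil (322,243). The scene view agrees: plate (211,158), tall riser (322,236), spacer (249,249), anvil (326,172).

```bash
cat > m.py <<'E'
from h import *
T=np.load('top1.npy',allow_pickle=True).item();S=np.load('scene1.npy',allow_pickle=True).item()
def blob(c,fn,near,z,show=True):
    h=cv2.cvtColor(c['color'],cv2.COLOR_RGB2HSV).astype(int)
    m=fn(h[...,0],h[...,1],h[...,2]).astype(np.uint8)
    cs,_=cv2.findContours(m,cv2.RETR_EXTERNAL,cv2.CHAIN_APPROX_NONE)
    cs=[k for k in cs if len(k)>8 and cv2.pointPolygonTest(k,near,True)>-4]
    k=max(cs,key=cv2.contourArea); w=ray(c,k.reshape(-1,2),z)
    r=cv2.minAreaRect((w*1000).astype(np.float32)); return r
f=lambda r:[np.round(x,1) for x in r]
br=lambda v0:(lambda h,s,v:(s<70)&(v>v0))
E
python3 - <<'E'
from m import *
ye=lambda h,s,v:(abs(h-27)<8)&(s>120)&(v>90)
dark=lambda h,s,v:(s<110)&(v<100)
print('bin T',f(blob(T,ye,(197,248),.045)),'S',f(blob(S,ye,(447,165),.045)))
nongreen=lambda h,s,v:~((abs(h-80)<12)&(s>150))
for v in(150,190,220):
  try: print(v,'tall T',f(blob(T,br(v),(329,163),.04)),'S',f(blob(S,br(v),(322,230),.04)))
  except Exception as e: print(e)
  try: print(v,'low T',f(blob(T,br(v),(247,157),.02)),'S',f(blob(S,br(v),(414,243),.02)))
  except Exception as e: print(e)
for v in(100,130,150):
  print(v,'spacer T',f(blob(T,br(v),(397,152),.016)),'S',f(blob(S,br(v),(238,249),.016)))
print('plate T',f(blob(T,nongreen,(430,260),.025)),'S',f(blob(S,nongreen,(200,175),.025)))
print('anvil T',f(blob(T,nongreen,(322,243),.0)),'S',f(blob(S,nongreen,(326,172),.0)))
H=cv2.resize
cr=lambda c,x,y:cv2.resize(c['color'][y-33:y+33,x-33:x+33,::-1],(264,264),interpolation=cv2.INTER_NEAREST)
cv2.imwrite('pics/mont.png',np.vstack([np.hstack([cr(T,446,272),cr(T,329,163),cr(T,322,243)]),np.hstack([cr(S,211,158),cr(S,322,236),cr(S,326,172)])]))
E
```

```text
bin T [array([460.6, 257.6]), array([131.2, 141.5]), np.float64(81.4)] S [array([478.6, 259.8]), array([124.9, 179.5]), np.float64(80.6)]
150 tall T [array([647.4, -15.2]), array([81.5, 51.2]), np.float64(6.4)] S [array([657.9, -11.7]), array([105.8,  53. ]), np.float64(6.4)]
150 low T [array([665.3, 165.5]), array([81.8, 51.2]), np.float64(3.0)] S [array([669.2, 167.7]), array([93.1, 53. ]), np.float64(3.3)]
190 tall T [array([647.7, -14.7]), array([78.5, 48.8]), np.float64(6.4)] S [array([648.7, -12.1]), array([83.9, 51.2]), np.float64(6.6)]
190 low T [array([665.3, 166.1]), array([77.5, 48.9]), np.float64(4.1)] S [array([666.2, 167.9]), array([83.7, 51.3]), np.float64(3.4)]
220 tall T [array([647.1, -15. ]), array([75., 45.]), np.float64(6.4)] S [array([647.9, -12.6]), array([81.1, 49.4]), np.float64(6.4)]
220 low T [array([665.1, 165.5]), array([76.2, 45.2]), np.float64(5.0)] S [array([665.5, 167.6]), array([81.1, 50. ]), np.float64(3.3)]
100 spacer T [array([ 663.3, -159.7]), array([54.4, 57.8]), np.float64(89.9)] S [array([ 667.6, -156.2]), array([64.6, 56.6]), np.float64(27.2)]
130 spacer T [array([ 664.4, -159.7]), array([54.4, 55.6]), np.float64(89.9)] S [array([ 666. , -156.7]), array([60.8, 58.5]), np.float64(55.9)]
150 spacer T [array([ 664.4, -160.7]), array([51. , 52.5]), np.float64(1.1)] S [array([ 664.1, -157.1]), array([58.7, 55.8]), np.float64(42.9)]
plate T [array([ 425.8, -261.8]), array([132.8, 106.3]), np.float64(14.6)] S [array([ 428.1, -260.1]), array([167.9, 101.4]), np.float64(14.4)]
anvil T [array([479.3,  -4.4]), array([41.3, 43.6]), np.float64(82.9)] S [array([457.7,  -0.9]), array([41.2, 80.2]), np.float64(83.3)]
```

View pics/mont.png

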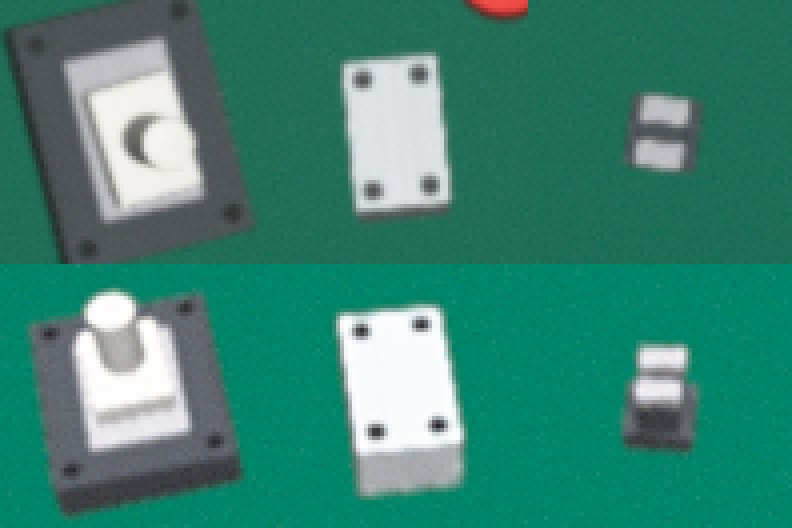

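The montage shows the plate at yaw ≈ +15°, riser at ≈ +6° and anvil at ≈ −7° with its notch across y. The blank's stem top is at top (456,274) and scene (206,136).

```bash
python3 - <<'E'
from m import *
print('stem',ray(T,[(456.2,274.5)],.081),ray(S,[(205.5,136)],.081))
print('seat T',ray(T,np.array([(65,58),(163,40),(202,192),(103,222)])/4+[413,239],.025))
E
```

```text
stem [[ 0.42201499 -0.26764742]] [[ 0.42197005 -0.26121757]]
seat T [[ 0.46120101 -0.22869597]
 [ 0.47134452 -0.2804388 ]
 [ 0.39289819 -0.30041435]
 [ 0.37690003 -0.24843575]]
```

The rows are not in the units I measure in: shifts go in shares of 80 cm and turns go in shares of 90 degrees. I convert before sending: 16 cm / 80 = 0.2, 15.5 cm / 80 = 0.1938, -8.5 degrees / 90 = -0.0944.

apply_moves([
  [[0.05,0.05,0],[0,0,0],8.5],
  [[0.0875,0.0875,0],[0,0,0],8.5],
  [[0.125,0.125,0],[0,0,-0.0444],8.5],
  [[0.1625,0.1625,0],[0,0,-0.0944],8.5],
  [[0.2,0.1938,0],[0,0,-0.0944],8.5],
])

```text
clock: 0.52
tcp_pos: [0.3655, -0.3588, 0.2312]
tool_rot: [-3.141, 0.0, 0.249]
ft_force: [-0.0, -1.2, 0.7]
opening: 0.085
grip_force: 0.0
```

To row units: 8.7 cm / 80 = 0.1088, -7 cm / 80 = -0.0875.

apply_moves([
  [[0.0188,0.0375,0],[0,0,0],8.5],
  [[0.0375,0.075,-0.025],[0,0,0],8.5],
  [[0.0575,0.1088,-0.0625],[0,0,0],8.5],
  [[0.0575,0.1088,-0.0875],[0,0,0],8.5],
  [[0.0575,0.1088,-0.0875],[0,0,0],8.5],
])

```text
clock: 0.93
tcp_pos: [0.4099, -0.2712, 0.1575]
tool_rot: [-3.136, 0.004, 0.257]
ft_force: [0.1, 0.1, -0.7]
opening: 0.0852
grip_force: 0.0
```

```bash
python3 - <<'E'
from h import *
c=cap('wrist','w1.png');np.save('w1.npy',c,allow_pickle=True);print(c['pose'].round(3).tolist(),c['fx']);print(ctrl.observe()['tcp_pos'])
E
```

```text
[[0.254, 0.918, 0.304, 0.487], [-0.967, 0.243, 0.074, -0.252], [-0.006, -0.313, 0.95, 0.3], [0.0, 0.0, 0.0, 1.0]] 331.8926276546699
[ 0.41020866 -0.27268226  0.1599311 ]
```

View pics/w1.png

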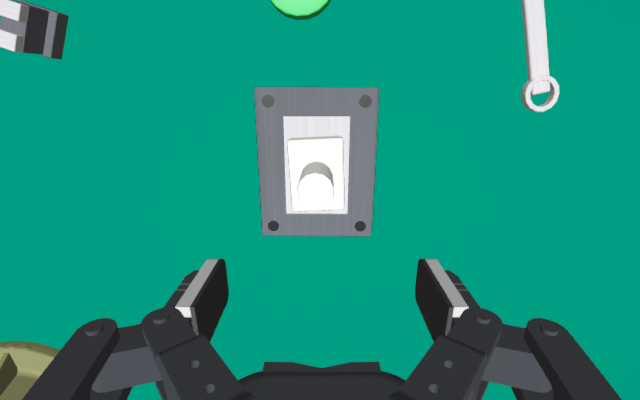

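Wrist view: plate corners (255,87), (379,88), (372,236), (263,236); stem top centred near (316,188).

```bash
python3 - <<'E'
from m import *
c=np.load('w1.npy',allow_pickle=True).item()
print('stem',ray(c,[(316,188)],.081)); w=ray(c,[(255,87),(379,88),(372,236),(263,236)],.025);print(w,w.mean(0))
w=ray(c,[(283,116),(350,116),(348,214),(287,213)],.025);print(w.mean(0),np.degrees(np.arctan2(*(w[0]-w[3])[::-1])),np.degrees(np.arctan2(*(w[1]-w[2])[::-1])))
s=ctrl.observe();print(s['tcp_pos'],s['clock'],s['qd'].round(3))
E
```

```text
stem [[ 0.42220312 -0.26396634]]
[[ 0.4744246  -0.19920979]
 [ 0.49862843 -0.29456136]
 [ 0.37476239 -0.32742784]
 [ 0.349273   -0.23163531]] [ 0.42427211 -0.26320858]
[ 0.42403288 -0.26311579] 15.15416888700572 15.012229965800175
[ 0.41020866 -0.27268226  0.1599311 ] 0.9833 [-0.031 -0.037 -0.06  -0.001  0.033 -0.005]
```

apply_moves([
  [[0,0,0],[0,0,0],8.5],
  [[0,0,0],[0,0,0],8.5],
  [[0,0,0],[0,0,0],8.5],
])

```text
clock: 1.23
tcp_pos: [0.4108, -0.2746, 0.1626]
tool_rot: [3.14, -0.001, 0.253]
ft_force: [0.1, -0.3, 0.2]
opening: 0.0851
grip_force: 0.0
```

To row units: -9 cm / 80 = -0.1125, -2.5 cm / 80 = -0.0313.

apply_moves([
  [[0.0138,0.0138,0],[0,0,0],8.5],
  [[0.0138,0.0138,-0.0313],[0,0,0],8.5],
  [[0.0138,0.0138,-0.0625],[0,0,0],8.5],
  [[0.0138,0.0138,-0.0938],[0,0,0],8.5],
  [[0.0138,0.0138,-0.1125],[0,0,0],8.5],
])

```text
clock: 1.65
tcp_pos: [0.4212, -0.2628, 0.0699]
tool_rot: [-3.141, 0.0, 0.254]
ft_force: [-0.1, -0.6, 0.1]
opening: 0.0851
grip_force: 0.0
```

apply_moves([
  [[0,0,0],[0,0,0],8.5],
  [[0,0,0],[0,0,0],8.5],
])

```text
clock: 1.82
tcp_pos: [0.4217, -0.2631, 0.0719]
tool_rot: [3.142, -0.0, 0.254]
ft_force: [0.4, 0.2, 1.0]
opening: 0.0854
grip_force: 0.0
```

To row units: -2.2 cm / 80 = -0.0275, -1.2 cm / 80 = -0.015.

apply_moves([
  [[0,-0.0013,-0.015],[0,0,0],8.5],
  [[0,-0.0013,-0.0275],[0,0,0],8.5],
  [[0,-0.0013,-0.0275],[0,0,0],4],
  [[0,-0.0013,-0.0275],[0,0,0],1.5],
  [[0,-0.0013,-0.0275],[0,0,0],1.5],
])

```text
clock: 2.23
tcp_pos: [0.422, -0.2638, 0.0501]
tool_rot: [3.141, -0.001, 0.254]
ft_force: [0.6, -1.3, 0.2]
opening: 0.0506
grip_force: 0.0
```

apply_moves([
  [[0,0,0],[0,0,0],1.5],
  [[0,0,0],[0,0,0],1.5],
  [[0,0,0],[0,0,0],1.5],
  [[0,0,0],[0,0,0],1.5],
  [[0,0,0],[0,0,0],1.5],
])

```text
clock: 2.65
tcp_pos: [0.422, -0.2638, 0.05]
tool_rot: [3.141, -0.001, 0.255]
ft_force: [-1.9, 0.8, 6.6]
opening: 0.0247
grip_force: 58.6
```

To row units: 12 cm / 80 = 0.15, 11 cm / 80 = 0.1375.

apply_moves([
  [[0,0,0.025],[0,0,0],1.5],
  [[0,0,0.0625],[0,0,0],1.5],
  [[0,0,0.1],[0,0,0],1.5],
  [[0,0.025,0.1375],[0,0,0],1.5],
  [[0,0.0625,0.15],[0,0,0],1.5],
])

```text
clock: 3.07
tcp_pos: [0.4227, -0.2149, 0.1733]
tool_rot: [3.137, -0.004, 0.252]
ft_force: [1.2, 0.5, 0.0]
opening: 0.0245
grip_force: 59.1
```

To row units: 20 cm / 80 = 0.25, 16 cm / 80 = 0.2.

apply_moves([
  [[0,0.05,0],[0,0,0],1.5],
  [[0,0.1,0],[0,0,0],1.5],
  [[0.0125,0.15,0],[0,0,0],1.5],
  [[0.0188,0.2,0],[0,0,0],1.5],
  [[0.025,0.25,0],[0,0,0],1.5],
])

```text
clock: 3.48
tcp_pos: [0.4415, -0.0117, 0.1696]
tool_rot: [3.141, -0.001, 0.254]
ft_force: [0.8, -0.7, -1.4]
opening: 0.0245
grip_force: 59.1
```

To row units: 19 cm / 80 = 0.2375, 16 cm / 80 = 0.2, -23 degrees / 90 = -0.2556.

apply_moves([
  [[0,0.05,0],[0,0,-0.0333],1.5],
  [[0,0.1,0],[0,0,-0.0889],1.5],
  [[0.0125,0.15,0],[0,0,-0.1444],1.5],
  [[0.0188,0.2,0],[0,0,-0.2],1.5],
  [[0.025,0.2375,0],[0,0,-0.2556],1.5],
])

```text
clock: 3.9
tcp_pos: [0.4614, 0.1794, 0.1695]
tool_rot: [-3.141, -0.0, -0.15]
ft_force: [0.4, -0.7, -0.6]
opening: 0.0242
grip_force: 59.0
```

apply_moves([
  [[0,0,0],[0,0,0],1.5],
  [[0,0,0],[0,0,0],1.5],
  [[0,0,0],[0,0,0],1.5],
])

```text
clock: 4.15
tcp_pos: [0.4615, 0.176, 0.1692]
tool_rot: [3.141, 0.0, -0.145]
ft_force: [-0.4, -0.0, -0.7]
opening: 0.0245
grip_force: 59.1
```

apply_moves([
  [[0,0.0375,0],[0,0,0],1.5],
  [[0,0.075,0],[0,0,0],1.5],
  [[0,0.1075,-0.025],[0,0,0],1.5],
  [[0,0.1075,-0.05],[0,0,0],1.5],
  [[0,0.1075,-0.05],[0,0,0],1.5],
])

```text
clock: 4.57
tcp_pos: [0.4603, 0.2614, 0.126]
tool_rot: [3.138, 0.004, -0.146]
ft_force: [-1.0, -1.6, -2.1]
opening: 0.0245
grip_force: 59.3
```

```bash
python3 - <<'E'
from h import *
c=cap('wrist','w2.png');np.save('w2.npy',c,allow_pickle=True);print(ctrl.observe()['tcp_pos'])
E
```

```text
[0.46102197 0.26108893 0.12800016]
```

View pics/w2.png

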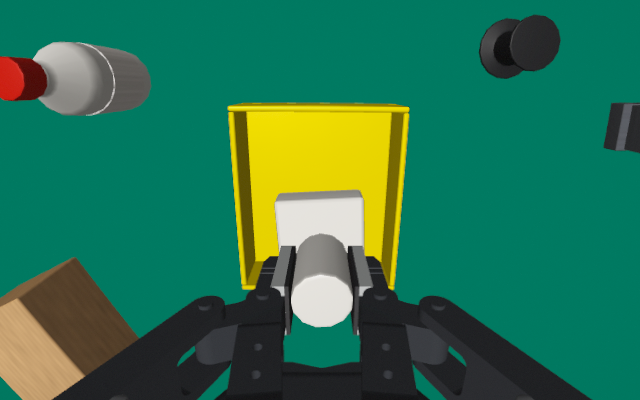

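The blank is held upright over the bin, whose rim corners are (229,106), (409,109), (394,289), (243,289).

```bash
python3 - <<'E'
from m import *
c=np.load('w2.npy',allow_pickle=True).item()
w=ray(c,[(229,106),(409,109),(394,289),(243,289)],.045);print(w,w.mean(0))
E
```

```text
[[0.53695661 0.31046791]
 [0.5178274  0.19384216]
 [0.38218062 0.21420409]
 [0.3996072  0.33180073]] [0.45914296 0.26257872]
```

Bin centre is (0.459, 0.2625), so lower the blank and release it.

To row units: -9.5 cm / 80 = -0.1188, -9 cm / 80 = -0.1125.

apply_moves([
  [[0,0.0013,-0.0313],[0,0,0],1.5],
  [[0,0.0013,-0.0625],[0,0,0],1.5],
  [[0,0.0013,-0.0938],[0,0,0],1.5],
  [[0,0.0013,-0.1125],[0,0,0],1.5],
  [[0,0.0013,-0.1188],[0,0,0],1.5],
])

```text
clock: 5.03
tcp_pos: [0.4616, 0.2618, 0.0334]
tool_rot: [3.14, 0.002, -0.148]
ft_force: [-0.3, -0.2, -1.1]
opening: 0.0245
grip_force: 59.3
```

To row units: -0.1 cm / 80 = -0.0013.

apply_moves([
  [[0,0,-0.0013],[0,0,0],1.5],
  [[0,0,-0.0013],[0,0,0],5],
  [[0,0,-0.0013],[0,0,0],5],
  [[0,0,-0.0013],[0,0,0],5],
  [[0,0,-0.0013],[0,0,0],5],
])

```text
clock: 5.45
tcp_pos: [0.4622, 0.2636, 0.0343]
tool_rot: [-3.141, -0.001, -0.147]
ft_force: [0.3, 0.4, 0.3]
opening: 0.0495
grip_force: 0.0
```

apply_moves([
  [[0,0,0.0188],[0,0,0],5],
  [[0,0,0.05],[0,0,0],5],
  [[0,0,0.0875],[0,0,0],5],
  [[0,0,0.1375],[0,0,0],5],
  [[0,-0.025,0.175],[0,0,0],8],
])

```text
clock: 5.87
tcp_pos: [0.4618, 0.2451, 0.1765]
tool_rot: [-3.14, -0.002, -0.145]
ft_force: [0.9, 0.5, 0.7]
opening: 0.0606
grip_force: 0.0
```

To row units: -15 cm / 80 = -0.1875, -12 cm / 80 = -0.15, 14.8 degrees / 90 = 0.1644.

apply_moves([
  [[0.0188,-0.0375,0],[0,0,0.0556],8.5],
  [[0.0375,-0.075,0],[0,0,0.1111],8.5],
  [[0.0625,-0.1125,0],[0,0,0.1644],8.5],
  [[0.0875,-0.15,0],[0,0,0.1644],8.5],
  [[0.1125,-0.1875,0],[0,0,0.1644],8.5],
])

```text
clock: 6.28
tcp_pos: [0.5524, 0.0919, 0.1741]
tool_rot: [3.142, -0.001, 0.112]
ft_force: [1.3, 0.0, -0.2]
opening: 0.0848
grip_force: 0.0
```

To row units: -8 cm / 80 = -0.1, -6 cm / 80 = -0.075.

apply_moves([
  [[0.025,-0.0375,0],[0,0,0],8.5],
  [[0.05,-0.075,0],[0,0,0],8.5],
  [[0.075,-0.1,-0.0125],[0,0,0],8.5],
  [[0.075,-0.1,-0.025],[0,0,0],8.5],
  [[0.075,-0.1,-0.025],[0,0,0],8.5],
])

```text
clock: 6.7
tcp_pos: [0.6112, 0.0125, 0.1512]
tool_rot: [-3.141, 0.003, 0.11]
ft_force: [0.0, 0.3, 0.2]
opening: 0.0852
grip_force: 0.0
```

```bash
python3 - <<'E'
from h import *
c=cap('wrist','w3.png');np.save('w3.npy',c,allow_pickle=True);print(ctrl.observe()['tcp_pos'])
E
```

```text
[0.61106547 0.01342163 0.15237922]
```

View pics/w3.png

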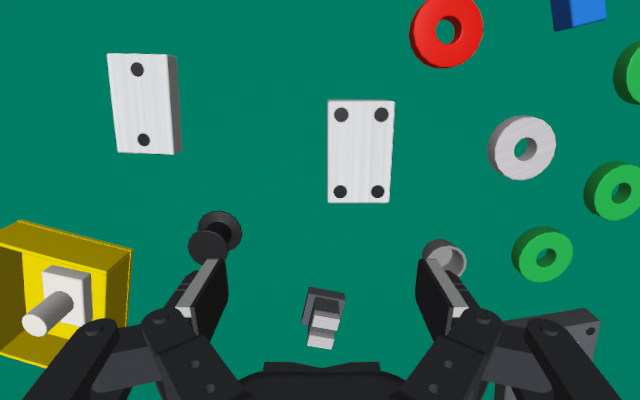

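The blank stands upright in the bin. The riser top corners are (327,100), (395,101), (389,203), (328,203), and the spacer's top is near (524,147).

```bash
python3 - <<'E'
from m import *
c=np.load('w3.npy',allow_pickle=True).item()
w=ray(c,[(327,100),(394.5,100.5),(389,202.5),(328,202.5)],.04);print(w,w.mean(0))
print(np.degrees(np.arctan2(*((w[0]+w[1]-w[3]-w[2]))[::-1])))
print('low',ray(c,[(107,53),(167,55),(174,154),(118,153)],.02).mean(0))
print('sp',[f(blob(c,br(v),(505,147),.016)) for v in (100,150)])
E
```

```text
[[ 0.6825728   0.01584465]
 [ 0.68790649 -0.03382994]
 [ 0.60865399 -0.04325467]
 [ 0.60323525  0.00590587]] [ 0.64559214 -0.01383352]
6.961236740976351
low [0.66272995 0.16581513]
sp [[array([ 663.6, -157.8]), array([58.1, 55.4]), np.float64(24.7)], [array([ 662.3, -158.9]), array([54. , 54.5]), np.float64(6.6)]]
```

To row units: -9.5 cm / 80 = -0.1188, 3.5 cm / 80 = 0.0438, 0.6 degrees / 90 = 0.0067.

apply_moves([
  [[0.025,-0.0188,0],[0,0,0.0067],8.5],
  [[0.0438,-0.0338,-0.025],[0,0,0.0067],8.5],
  [[0.0438,-0.0338,-0.0563],[0,0,0.0067],8.5],
  [[0.0438,-0.0338,-0.0875],[0,0,0.0067],8.5],
  [[0.0438,-0.0338,-0.1188],[0,0,0.0067],8.5],
])

```text
clock: 7.17
tcp_pos: [0.6466, -0.0124, 0.0584]
tool_rot: [3.141, -0.001, 0.123]
ft_force: [1.2, -0.7, 0.2]
opening: 0.0854
grip_force: 0.0
```

To row units: -4.6 cm / 80 = -0.0575, -4 cm / 80 = -0.05.

apply_moves([
  [[0,0,-0.0125],[0,0,0],8.5],
  [[0,0,-0.0313],[0,0,0],8.5],
  [[0,0,-0.05],[0,0,0],8.5],
  [[0,0,-0.0575],[0,0,0],8.5],
  [[0,0,-0.0575],[0,0,0],8.5],
])

```text
clock: 7.58
tcp_pos: [0.6461, -0.0131, 0.0115]
tool_rot: [-3.141, 0.002, 0.122]
ft_force: [-0.1, 0.3, 0.4]
opening: 0.0848
grip_force: 0.0
```

apply_moves([
  [[0,0,0],[0,0,0],4],
  [[0,0,0],[0,0,0],4],
  [[0,0,0],[0,0,0],4],
  [[0,0,0],[0,0,0],4],
  [[0,0,0],[0,0,0],4],
])

```text
clock: 8.0
tcp_pos: [0.6473, -0.0135, 0.0137]
tool_rot: [3.141, -0.002, 0.122]
ft_force: [-1.9, 0.6, 5.8]
opening: 0.0489
grip_force: 64.4
```

To row units: 10 cm / 80 = 0.125, 7.5 cm / 80 = 0.0938.

apply_moves([
  [[0,0,0.0063],[0,0,0],4],
  [[0,0,0.025],[0,0,0],4],
  [[0,0,0.0563],[0,0,0],4],
  [[0,0,0.0938],[0,0,0],4],
  [[0,0,0.125],[0,0,0],4],
])

```text
clock: 8.42
tcp_pos: [0.6467, -0.0136, 0.1151]
tool_rot: [3.141, -0.001, 0.122]
ft_force: [0.9, -0.9, -3.0]
opening: 0.0488
grip_force: 63.0
```

To row units: -12.5 cm / 80 = -0.1563, -3.5 cm / 80 = -0.0438, 8 degrees / 90 = 0.0889.

apply_moves([
  [[-0.0125,-0.0125,0.0313],[0,0,0.0222],4],
  [[-0.0438,-0.05,0.0438],[0,0,0.0556],4],
  [[-0.075,-0.0875,0.0438],[0,0,0.0889],4],
  [[-0.1063,-0.125,0.0438],[0,0,0.0889],4],
  [[-0.1375,-0.1563,0.0438],[0,0,0.0889],4],
])

```text
clock: 8.83
tcp_pos: [0.5352, -0.14, 0.1486]
tool_rot: [3.141, -0.001, 0.262]
ft_force: [-0.0, -1.1, -3.1]
opening: 0.0492
grip_force: 63.1
```

apply_moves([
  [[-0.0313,-0.0375,0],[0,0,0],4],
  [[-0.0625,-0.075,0],[0,0,0],4],
  [[-0.1,-0.1188,0],[0,0,0],4],
  [[-0.1375,-0.1538,-0.0125],[0,0,0],4],
  [[-0.14,-0.1563,-0.025],[0,0,0],4],
])

```text
clock: 9.25
tcp_pos: [0.4216, -0.267, 0.1288]
tool_rot: [3.139, -0.0, 0.258]
ft_force: [0.0, 0.2, -4.6]
opening: 0.0491
grip_force: 63.1
```

apply_moves([
  [[0,0,0],[0,0,0],4],
  [[0,0,0],[0,0,0],4],
  [[0,0,0],[0,0,0],4],
])

```text
clock: 9.5
tcp_pos: [0.4254, -0.2632, 0.1283]
tool_rot: [3.141, -0.001, 0.262]
ft_force: [-0.1, -0.8, -3.8]
opening: 0.0488
grip_force: 63.1
```

```bash
python3 - <<'E'
from h import *
c=cap('wrist','w4.png');np.save('w4.npy',c,allow_pickle=True);print(ctrl.observe()['tcp_pos'])
E
```

```text
[ 0.42560997 -0.26304761  0.12820149]
```

View pics/w4.png

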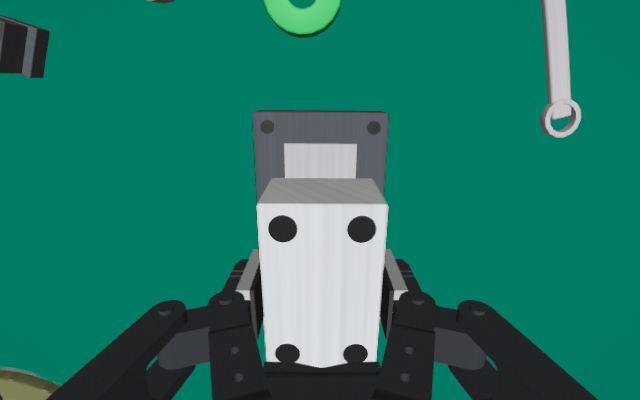

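The riser is held flat, in line with the plate and its seat. Now lower it.

To row units: -8.8 cm / 80 = -0.11, -8.3 cm / 80 = -0.1038.

apply_moves([
  [[0,0,-0.025],[0,0,0],4],
  [[0,0,-0.0563],[0,0,0],4],
  [[0,0,-0.0875],[0,0,0],4],
  [[0,0,-0.1038],[0,0,0],4],
  [[0,0,-0.11],[0,0,0],4],
])

```text
clock: 9.97
tcp_pos: [0.4246, -0.2622, 0.0384]
tool_rot: [-3.139, 0.002, 0.263]
ft_force: [-34.2, 26.2, 82.3]
opening: 0.0489
grip_force: 74.2
```

To row units: -0.1 cm / 80 = -0.0013.

apply_moves([
  [[0,0,0],[0,0,0],4],
  [[0,0,-0.0013],[0,0,0],4],
  [[0,0,-0.0013],[0,0,0],4],
])

```text
clock: 10.22
tcp_pos: [0.4255, -0.2635, 0.0389]
tool_rot: [3.141, -0.001, 0.262]
ft_force: [0.2, -0.6, -4.1]
opening: 0.0487
grip_force: 63.3
```

apply_moves([
  [[0,0,0],[0,0,0],6],
  [[0,0,0],[0,0,0],8],
  [[0,0,0],[0,0,0],8.5],
  [[0,0,0],[0,0,0],8.5],
  [[0,0,0],[0,0,0],8.5],
])

```text
clock: 10.63
tcp_pos: [0.4248, -0.2637, 0.0385]
tool_rot: [3.141, -0.0, 0.261]
ft_force: [0.6, 0.1, 0.1]
opening: 0.0849
grip_force: 0.0
```

To row units: 13 cm / 80 = 0.1625, 10 cm / 80 = 0.125.

apply_moves([
  [[0,0,0.0188],[0,0,0],8.5],
  [[0,0,0.05],[0,0,0],8.5],
  [[0,0,0.0875],[0,0,0],8.5],
  [[0,0,0.125],[0,0,0],8.5],
  [[0,0,0.1625],[0,0,0],8.5],
])

```text
clock: 11.05
tcp_pos: [0.4245, -0.2635, 0.1698]
tool_rot: [-3.142, 0.0, 0.261]
ft_force: [0.2, -0.8, 0.3]
opening: 0.0848
grip_force: 0.0
```

apply_moves([
  [[0,0,0],[0,0,0],8.5],
  [[0,0,0],[0,0,0],8.5],
  [[0,0,0],[0,0,0],8.5],
])

```text
clock: 11.3
tcp_pos: [0.4244, -0.2634, 0.1676]
tool_rot: [-3.141, 0.0, 0.261]
ft_force: [-0.2, 0.5, -0.4]
opening: 0.0845
grip_force: 0.0
```

```bash
python3 - <<'E'
from h import *
c=cap('wrist','w5.png');np.save('w5.npy',c,allow_pickle=True);print(ctrl.observe()['tcp_pos'])
E
```

```text
[ 0.42429511 -0.2632694   0.16717035]
```

View pics/w5.png

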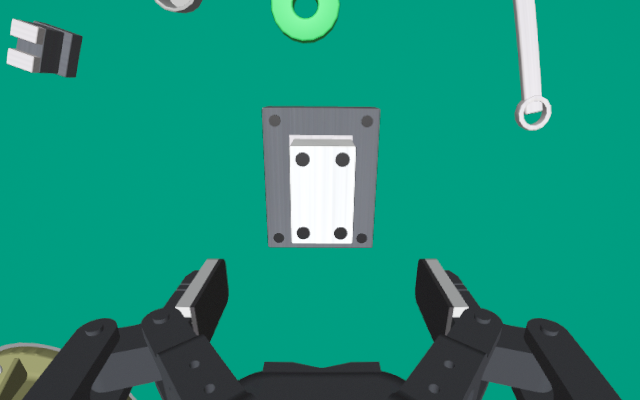

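The riser sits flat on the plate. Its top corners are (290,146), (355,146), (353,243), (292,243); the plate's are (262,107), (380,108), (373,246), (268,247).

```bash
python3 - <<'E'
from m import *
c=np.load('w5.npy',allow_pickle=True).item()
w=ray(c,[(290,146),(355,146),(353,243),(292,243)],.065);print(w,w.mean(0))
print(np.degrees(np.arctan2(*((w[0]+w[1]-w[3]-w[2]))[::-1])))
print(ray(c,[(262,107),(380,108),(373,246),(268,247)],.025).mean(0))
E
```

```text
[[ 0.45592576 -0.23104257]
 [ 0.46839222 -0.27759464]
 [ 0.39215847 -0.29885951]
 [ 0.379278   -0.25083751]] [ 0.42393861 -0.26458356]
15.03332900524486
[ 0.42492535 -0.26273558]
```

To row units: 17.5 cm / 80 = 0.2188, 14 cm / 80 = 0.175.

apply_moves([
  [[0.0438,0.0188,0],[0,0,0],8.5],
  [[0.0875,0.0375,0],[0,0,0],8.5],
  [[0.1313,0.0625,0],[0,0,0],8.5],
  [[0.175,0.0875,0],[0,0,0],8.5],
  [[0.2188,0.1063,0],[0,0,0],8.5],
])

```text
clock: 11.77
tcp_pos: [0.6008, -0.1767, 0.1666]
tool_rot: [-3.14, 0.002, 0.262]
ft_force: [0.8, -0.5, 0.4]
opening: 0.0848
grip_force: 0.0
```

To row units: -2 cm / 80 = -0.025, -1.5 cm / 80 = -0.0188.

apply_moves([
  [[0.025,0.0125,-0.0063],[0,0,0],8.5],
  [[0.025,0.0125,-0.0188],[0,0,0],8.5],
  [[0.025,0.0125,-0.025],[0,0,0],8.5],
  [[0.025,0.0125,-0.025],[0,0,0],8.5],
  [[0.025,0.0125,-0.025],[0,0,0],8.5],
])

```text
clock: 12.18
tcp_pos: [0.6187, -0.1692, 0.1476]
tool_rot: [-3.141, 0.001, 0.26]
ft_force: [-0.0, -0.7, 0.0]
opening: 0.0849
grip_force: 0.0
```

```bash
python3 - <<'E'
from m import *
c=cap('wrist','w6.png');np.save('w6.npy',c,allow_pickle=True);print(ctrl.observe()['tcp_pos'])
g=proj(c,[[.663,-.1585,.016]])[0];print(g)
for v in(100,130,150,180):print(f(blob(c,br(v),(g[0]-20,g[1]),.016)))
E
```

```text
[ 0.61901624 -0.1692985   0.14836592]
[322.61436941 131.95443576]
[array([ 662.5, -159.5]), array([55. , 54.9]), np.float64(59.0)]
[array([ 662.5, -159.5]), array([55. , 54.9]), np.float64(59.0)]
[array([ 662.5, -159.5]), array([55. , 54.9]), np.float64(59.0)]
[array([ 662.5, -159.4]), array([53.7, 54.9]), np.float64(14.9)]
```

View pics/w6.png

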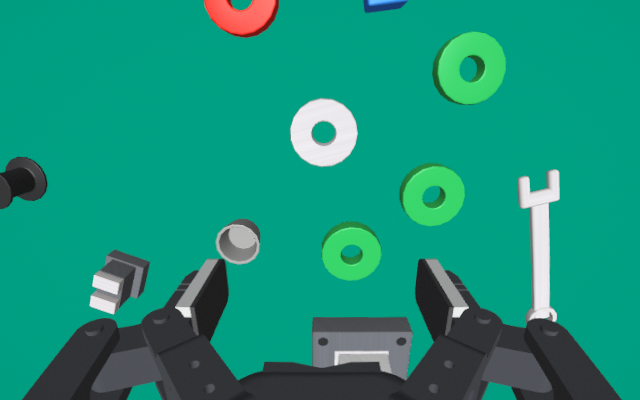

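The grey spacer is centred at (324,132), clear of the green rings.

To row units: -10 cm / 80 = -0.125, -8 cm / 80 = -0.1.

apply_moves([
  [[0.0313,0.0063,0],[0,0,0],8.5],
  [[0.055,0.0125,-0.025],[0,0,0],8.5],
  [[0.055,0.0125,-0.0625],[0,0,0],8.5],
  [[0.055,0.0125,-0.1],[0,0,0],8.5],
  [[0.055,0.0125,-0.125],[0,0,0],8.5],
])

```text
clock: 12.65
tcp_pos: [0.6626, -0.1589, 0.046]
tool_rot: [-3.141, 0.002, 0.261]
ft_force: [0.7, 0.2, -1.2]
opening: 0.0846
grip_force: 0.0
```

To row units: -4.2 cm / 80 = -0.0525, -4 cm / 80 = -0.05.

apply_moves([
  [[0,0,-0.0188],[0,0,0],8.5],
  [[0,0,-0.0375],[0,0,0],8.5],
  [[0,0,-0.05],[0,0,0],8.5],
  [[0,0,-0.0525],[0,0,0],8.5],
  [[0,0,-0.0525],[0,0,0],8.5],
])

```text
clock: 13.07
tcp_pos: [0.6638, -0.1588, 0.0065]
tool_rot: [3.142, -0.0, 0.261]
ft_force: [0.5, -0.1, 0.1]
opening: 0.0849
grip_force: 0.0
```

To row units: -0.2 cm / 80 = -0.0025, -0.1 cm / 80 = -0.0013.

apply_moves([
  [[-0.0013,-0.0013,-0.0025],[0,0,0],8.5],
  [[-0.0013,-0.0013,-0.0025],[0,0,0],4.5],
  [[-0.0013,-0.0013,-0.0025],[0,0,0],4.5],
  [[-0.0013,-0.0013,-0.0025],[0,0,0],4.5],
  [[-0.0013,-0.0013,-0.0025],[0,0,0],4.5],
])

```text
clock: 13.48
tcp_pos: [0.6633, -0.1598, 0.0057]
tool_rot: [3.141, -0.002, 0.261]
ft_force: [-2.2, -1.1, 7.3]
opening: 0.0525
grip_force: 63.5
```

To row units: 7 cm / 80 = 0.0875, 4.5 cm / 80 = 0.0563.

apply_moves([
  [[0,0,0],[0,0,0],4.5],
  [[0,0,0.0063],[0,0,0],4.5],
  [[0,0,0.025],[0,0,0],4.5],
  [[0,0,0.0563],[0,0,0],4.5],
  [[0,0,0.0875],[0,0,0],4.5],
])

```text
clock: 13.9
tcp_pos: [0.6623, -0.1594, 0.0755]
tool_rot: [-3.141, 0.001, 0.261]
ft_force: [0.1, 0.3, -2.6]
opening: 0.0522
grip_force: 63.4
```

To row units: -11 cm / 80 = -0.1375, 7.5 cm / 80 = 0.0938.

apply_moves([
  [[0,0,0.0375],[0,0,0],4.5],
  [[-0.025,-0.0125,0.075],[0,0,0],4.5],
  [[-0.0625,-0.025,0.0938],[0,0,0],4.5],
  [[-0.1,-0.0438,0.0938],[0,0,0],4.5],
  [[-0.1375,-0.0625,0.0938],[0,0,0],4.5],
])

```text
clock: 14.32
tcp_pos: [0.5517, -0.2098, 0.1516]
tool_rot: [3.14, -0.002, 0.262]
ft_force: [0.3, -0.8, -3.0]
opening: 0.0526
grip_force: 63.4
```

To row units: -12.8 cm / 80 = -0.16, -12 cm / 80 = -0.15.

apply_moves([
  [[-0.0375,-0.015,0],[0,0,0],4.5],
  [[-0.075,-0.0313,0],[0,0,0],4.5],
  [[-0.1125,-0.0475,0],[0,0,0],4.5],
  [[-0.15,-0.065,0],[0,0,0],4.5],
  [[-0.16,-0.0675,-0.0125],[0,0,0],4.5],
])

```text
clock: 14.73
tcp_pos: [0.4222, -0.2654, 0.1418]
tool_rot: [3.139, -0.002, 0.26]
ft_force: [0.1, -0.2, -2.7]
opening: 0.0525
grip_force: 63.5
```

apply_moves([
  [[0,0,0],[0,0,0],4.5],
  [[0,0,0],[0,0,0],4.5],
  [[0,0,0],[0,0,0],4.5],
])

```text
clock: 14.98
tcp_pos: [0.4255, -0.2635, 0.1402]
tool_rot: [3.141, -0.001, 0.262]
ft_force: [1.1, -0.4, -3.3]
opening: 0.0524
grip_force: 63.5
```

```bash
python3 - <<'E'
from h import *
c=cap('wrist','w7.png');np.save('w7.npy',c,allow_pickle=True);print(ctrl.observe()['tcp_pos'])
E
```

```text
[ 0.4256446  -0.26334583  0.14002098]
```

View pics/w7.png

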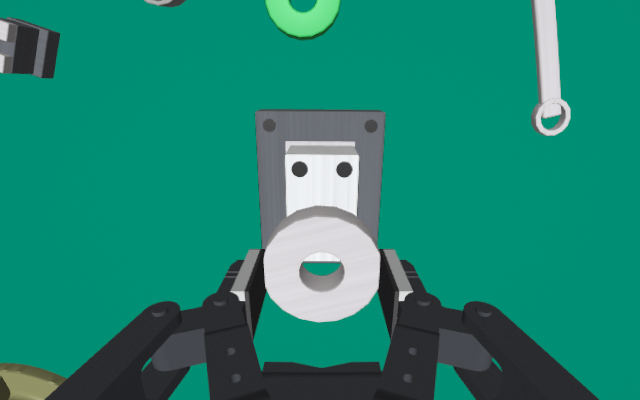

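The spacer is held flat; its top face is centred at (322,264) and spans 264–380.

```bash
python3 - <<'E'
from m import *
c=np.load('w7.npy',allow_pickle=True).item()
w=ray(c,[(322,264),(264,264),(380,264),(322,206),(322,322)],.1505);print(w, np.linalg.norm(w[1]-w[2]),np.linalg.norm(w[3]-w[4]))
E
```

```text
[[ 0.42946481 -0.26302641]
 [ 0.42262423 -0.23777502]
 [ 0.4361716  -0.2883149 ]
 [ 0.4561957  -0.25584551]
 [ 0.39881098 -0.27126252]] 0.05232409026426034 0.05941961383248703
```

```bash
python3 - <<'E'
from m import *
c=np.load('w7.npy',allow_pickle=True).item()
g=c['color'].astype(int);print(g[264,255:272].sum(1)//3,g[264,372:390].sum(1)//3);print(g[200:226,322].sum(1)//3,g[314:330,322].sum(1)//3)
s=cap('scene','s2.png');t=cap('top','t2.png')
cr=lambda c,q:cv2.resize(c['color'][q[1]-40:q[1]+40,q[0]-40:q[0]+40,::-1],(400,400),interpolation=cv2.INTER_CUBIC)
P=[.425,-.264,.145];qs=proj(s,P)[0].astype(int);qt=proj(t,P)[0].astype(int);print(qs,qt)
np.save('s2.npy',s,allow_pickle=True);np.save('t2.npy',t,allow_pickle=True)
cv2.imwrite('pics/m2.png',np.hstack([cr(s,qs),cr(t,qt)]))
E
```

```text
[ 44  39  38  29  26  26  25  24  82 212 219 219 218 219 219 219 219] [216 217 217 217 217 217 217 189  70  28  28  27  28  35  37  38  67 119]
[236 237 237 236 236 220 154 134 136 138 138 139 140 141 142 150 163 202
 214 215 216 218 219 220 220 220] [218 217 217 218 218 217 214 207 121  87  87  87  87  87  87  87]
[198 114] [465 275]
```

View pics/m2.png

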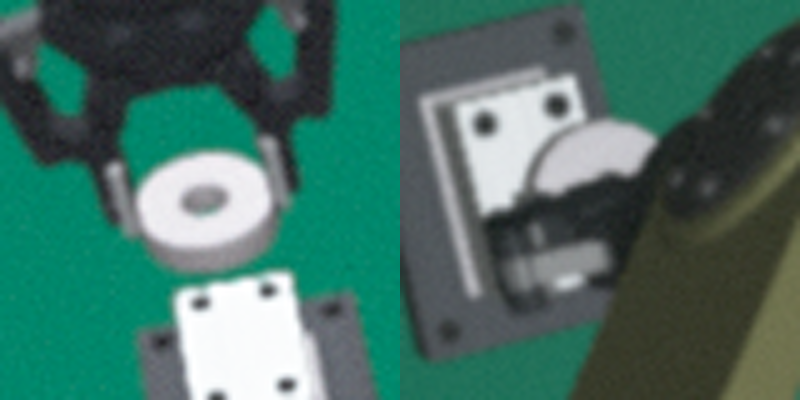

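The scene crop shows the ring hanging low in the pads but level. I'll triangulate its height before lowering it.

```bash
python3 - <<'E'
from m import *
c=np.load('w7.npy',allow_pickle=True).item();s=np.load('s2.npy',allow_pickle=True).item()
for z in(.135,.14,.145,.15,.155):
  w=ray(c,[(321.5,269.5),(263.5,269),(379.5,269),(321.5,217),(321.5,322)],z); v=ray(s,[(198.9,113.8),(185.4,113.8),(212.4,113.8)],z)
  print(z,w[0].round(4),'wid',np.linalg.norm(w[1]-w[2]).round(4),np.linalg.norm(w[3]-w[4]).round(4),'scene',v[0].round(4),np.linalg.norm(v[1]-v[2]).round(4))
E
```

```text
0.135 [ 0.418  -0.2659] wid 0.0588 0.0608 scene [ 0.4115 -0.266 ] 0.0561
0.14 [ 0.4208 -0.2651] wid 0.0568 0.0587 scene [ 0.4171 -0.2643] 0.0557
0.145 [ 0.4236 -0.2644] wid 0.0548 0.0567 scene [ 0.4227 -0.2625] 0.0553
0.15 [ 0.4264 -0.2636] wid 0.0528 0.0546 scene [ 0.4283 -0.2607] 0.0549
0.155 [ 0.4292 -0.2629] wid 0.0508 0.0526 scene [ 0.4339 -0.259 ] 0.0545
```

apply_moves([
  [[0,0,-0.0188],[0,0,0],4.5],
  [[0,0,-0.0375],[0,0,0],4.5],
  [[0,0,-0.0563],[0,0,0],4.5],
  [[0,0,-0.0688],[0,0,0],4.5],
  [[0,0,-0.0713],[0,0,0],4.5],
])

```text
clock: 15.55
tcp_pos: [0.4244, -0.2629, 0.0807]
tool_rot: [-3.14, 0.002, 0.262]
ft_force: [0.1, 1.0, -2.9]
opening: 0.0524
grip_force: 63.4
```

To row units: -0.3 cm / 80 = -0.0038, -0.2 cm / 80 = -0.0025.

apply_moves([
  [[0,0,-0.0013],[0,0,0],4.5],
  [[0,0,-0.0025],[0,0,0],4.5],
  [[0,0,-0.0038],[0,0,0],4.5],
  [[0,0,-0.0038],[0,0,0],4.5],
])

```text
clock: 15.88
tcp_pos: [0.4249, -0.2637, 0.0797]
tool_rot: [3.141, -0.001, 0.261]
ft_force: [0.3, -0.0, -3.0]
opening: 0.0523
grip_force: 63.5
```

To row units: -0.2 cm / 80 = -0.0025, -0.1 cm / 80 = -0.0013.

apply_moves([
  [[0,0,-0.0013],[0,0,0],4.5],
  [[0,0,-0.0025],[0,0,0],4.5],
  [[0,0,-0.0025],[0,0,0],4.5],
])

```text
clock: 16.13
tcp_pos: [0.4247, -0.2636, 0.0773]
tool_rot: [3.142, -0.0, 0.261]
ft_force: [-0.3, -0.3, -2.5]
opening: 0.0521
grip_force: 63.5
```

To row units: -0.2 cm / 80 = -0.0025, -0.1 cm / 80 = -0.0013.

apply_moves([
  [[0,0,-0.0013],[0,0,0],4.5],
  [[0,0,-0.0025],[0,0,0],4.5],
  [[0,0,-0.0025],[0,0,0],4.5],
])

```text
clock: 16.38
tcp_pos: [0.4246, -0.2635, 0.0751]
tool_rot: [-3.141, 0.0, 0.261]
ft_force: [0.1, -1.1, -2.1]
opening: 0.0523
grip_force: 63.5
```

To row units: -0.2 cm / 80 = -0.0025, -0.1 cm / 80 = -0.0013.

apply_moves([
  [[0,0,-0.0013],[0,0,0],4.5],
  [[0,0,-0.0025],[0,0,0],4.5],
  [[0,0,-0.0025],[0,0,0],4.5],
])

```text
clock: 16.63
tcp_pos: [0.4246, -0.2635, 0.073]
tool_rot: [-3.141, 0.0, 0.261]
ft_force: [-0.8, 0.1, -1.8]
opening: 0.0527
grip_force: 63.5
```

To row units: -0.1 cm / 80 = -0.0013.

apply_moves([
  [[0,0,-0.0013],[0,0,0],4.5],
  [[0,0,-0.0013],[0,0,0],4.5],
  [[0,0,-0.0013],[0,0,0],4.5],
])

```text
clock: 16.88
tcp_pos: [0.4247, -0.2636, 0.0722]
tool_rot: [-3.142, 0.0, 0.261]
ft_force: [-0.1, -0.0, -2.3]
opening: 0.0521
grip_force: 63.5
```

apply_moves([
  [[0,0,-0.0013],[0,0,0],4.5],
  [[0,0,-0.0013],[0,0,0],4.5],
  [[0,0,-0.0013],[0,0,0],4.5],
])

```text
clock: 17.13
tcp_pos: [0.4247, -0.2636, 0.0713]
tool_rot: [-3.142, 0.0, 0.261]
ft_force: [-0.2, 0.8, -2.4]
opening: 0.0525
grip_force: 63.5
```

To row units: -0.1 cm / 80 = -0.0013.

apply_moves([
  [[0,0,-0.0013],[0,0,0],4.5],
  [[0,0,-0.0013],[0,0,0],4.5],
  [[0,0,-0.0013],[0,0,0],6],
  [[0,0,-0.0013],[0,0,0],8.5],
  [[0,0,-0.0013],[0,0,0],8.5],
])

```text
clock: 17.55
tcp_pos: [0.4248, -0.2636, 0.0704]
tool_rot: [3.141, -0.0, 0.261]
ft_force: [0.5, 1.1, 0.3]
opening: 0.0815
grip_force: 0.0
```

To row units: 8 cm / 80 = 0.1, 4.5 cm / 80 = 0.0563.

apply_moves([
  [[0,0,0],[0,0,0],8.5],
  [[0,0,0],[0,0,0],8.5],
  [[0,0,0.0188],[0,0,0],8.5],
  [[0,0,0.0563],[0,0,0],8.5],
  [[0,0,0.1],[0,0,0],8.5],
])

```text
clock: 17.97
tcp_pos: [0.4239, -0.263, 0.1499]
tool_rot: [-3.139, 0.002, 0.261]
ft_force: [0.6, -0.9, 0.8]
opening: 0.0844
grip_force: 0.0
```

To row units: 3 cm / 80 = 0.0375, 2 cm / 80 = 0.025.

apply_moves([
  [[0,0,0.025],[0,0,0],8.5],
  [[0,0,0.0375],[0,0,0],8.5],
  [[0,0,0.0375],[0,0,0],8.5],
  [[0,0,0.0375],[0,0,0],8.5],
])

```text
clock: 18.3
tcp_pos: [0.4245, -0.2634, 0.1794]
tool_rot: [-3.141, 0.0, 0.261]
ft_force: [1.0, -0.4, -0.7]
opening: 0.0853
grip_force: 0.0
```

```bash
python3 - <<'E'
from h import *
c=cap('wrist','w8.png');np.save('w8.npy',c,allow_pickle=True);print(ctrl.observe()['tcp_pos'])
E
```

```text
[ 0.42422709 -0.26323091  0.1787074 ]
```

View pics/w8.png

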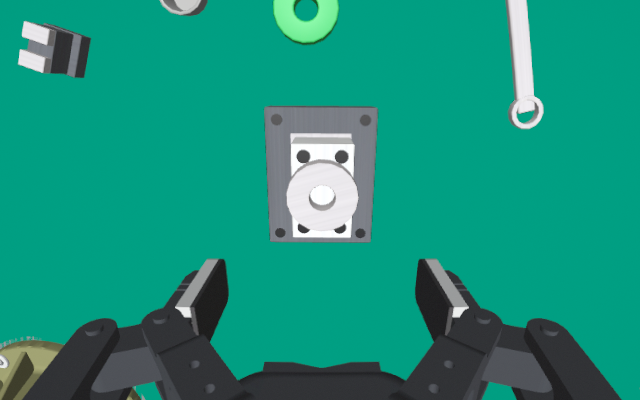

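The spacer lies on the riser, with its outer circle spanning columns 287–358 and its hole at (322,197).

```bash
python3 - <<'E'
from m import *
c=np.load('w8.npy',allow_pickle=True).item()
print(ray(c,[(322.3,197),(322.3,198)],.081), ray(c,[(265,107),(378,107),(371,242),(270,242)],.025).mean(0))
E
```

```text
[[ 0.42511584 -0.26413936]
 [ 0.42434012 -0.26434759]] [ 0.42451537 -0.26307375]
```

To row units: 20 cm / 80 = 0.25, 16 cm / 80 = 0.2, -22 degrees / 90 = -0.2444.

apply_moves([
  [[0.0063,0.05,0],[0,0,-0.0556],8.5],
  [[0.0125,0.1,0],[0,0,-0.1111],8.5],
  [[0.0188,0.15,0],[0,0,-0.1667],8.5],
  [[0.025,0.2,0],[0,0,-0.2222],8.5],
  [[0.025,0.25,0],[0,0,-0.2444],8.5],
])

```text
clock: 18.77
tcp_pos: [0.4442, -0.0617, 0.1786]
tool_rot: [-3.141, 0.002, -0.128]
ft_force: [1.2, 0.0, 0.1]
opening: 0.0848
grip_force: 0.0
```

To row units: 5.5 cm / 80 = 0.0688, 3 cm / 80 = 0.0375.

apply_moves([
  [[0,0.0375,-0.0063],[0,0,0],8.5],
  [[0,0.0688,-0.0188],[0,0,0],8.5],
  [[0,0.0688,-0.025],[0,0,0],8.5],
  [[0,0.0688,-0.025],[0,0,0],8.5],
  [[0,0.0688,-0.025],[0,0,0],8.5],
])

```text
clock: 19.18
tcp_pos: [0.4443, -0.0089, 0.1593]
tool_rot: [3.141, 0.002, -0.122]
ft_force: [0.7, -1.2, -0.0]
opening: 0.0848
grip_force: 0.0
```

```bash
python3 - <<'E'
from h import *
c=cap('wrist','w9.png');np.save('w9.npy',c,allow_pickle=True);print(ctrl.observe()['tcp_pos'])
x,y=proj(c,[.472,-.004,.03])[0].astype(int);print(x,y);y=max(y,60);x=max(x,60)
cv2.imwrite('pics/w9c.png',cv2.resize(c['color'][y-60:y+60,x-60:x+60,::-1],(600,600),interpolation=cv2.INTER_CUBIC));print(x,y)
E
```

```text
[ 0.44456497 -0.00927285  0.15977816]
310 155
310 155
```

View pics/w9c.png

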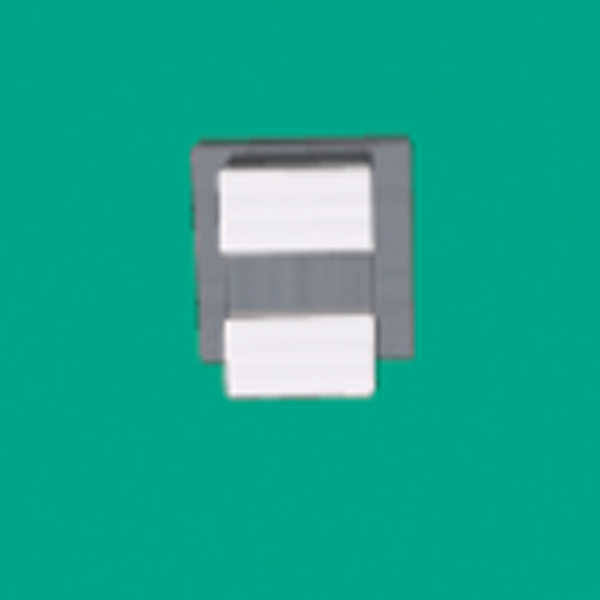

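The body's bright top corners in the crop are (219,167), (373,166), (376,395), (227,397); the notch runs across the view.

```bash
python3 - <<'E'
from m import *
c=np.load('w9.npy',allow_pickle=True).item()
w=ray(c,np.array([(219,167),(373,166),(376,395),(227,397)])/5+[250,95],.044);print(w,w.mean(0),np.degrees(np.arctan2(*((w[0]+w[1]-w[3]-w[2]))[::-1])))
w=ray(c,np.array([(192,146),(411,140),(411,356),(202,360)])/5+[250,95],.014);print('foot',w.mean(0),np.degrees(np.arctan2(*((w[0]+w[1]-w[3]-w[2]))[::-1])))
E
```

```text
[[ 0.49674212  0.00539727]
 [ 0.49398369 -0.01808751]
 [ 0.45799716 -0.01424836]
 [ 0.46058458  0.00944845]] [ 0.47732689 -0.00437254] -6.241573984536913
foot [ 0.47736788 -0.00425866] -6.210761837974527
```

To row units: -10 cm / 80 = -0.125, -8 cm / 80 = -0.1, 0.8 degrees / 90 = 0.0089.

apply_moves([
  [[0.025,0.0038,0],[0,0,0.0089],8.5],
  [[0.0413,0.0063,-0.025],[0,0,0.0089],8.5],
  [[0.0413,0.0063,-0.0625],[0,0,0.0089],8.5],
  [[0.0413,0.0063,-0.1],[0,0,0.0089],8.5],
  [[0.0413,0.0063,-0.125],[0,0,0.0089],8.5],
])

```text
clock: 19.65
tcp_pos: [0.477, -0.0047, 0.0579]
tool_rot: [3.141, 0.002, -0.11]
ft_force: [0.3, -0.3, -0.4]
opening: 0.0851
grip_force: 0.0
```

To row units: -4 cm / 80 = -0.05, -3 cm / 80 = -0.0375.

apply_moves([
  [[0,0,-0.0188],[0,0,0],8.5],
  [[0,0,-0.0375],[0,0,0],8.5],
  [[0,0,-0.05],[0,0,0],8.5],
  [[0,0,-0.05],[0,0,0],8.5],
  [[0,0,-0.05],[0,0,0],8.5],
])

```text
clock: 20.07
tcp_pos: [0.4778, -0.0042, 0.0204]
tool_rot: [3.142, 0.0, -0.11]
ft_force: [0.7, -0.7, 0.2]
opening: 0.0854
grip_force: 0.0
```

To row units: -0.2 cm / 80 = -0.0025.

apply_moves([
  [[0,0,-0.0025],[0,0,0],3],
  [[0,0,-0.0025],[0,0,0],1.5],
  [[0,0,-0.0025],[0,0,0],1.5],
  [[0,0,-0.0025],[0,0,0],1.5],
  [[0,0,-0.0025],[0,0,0],1.5],
])

```text
clock: 20.48
tcp_pos: [0.4779, -0.0036, 0.0186]
tool_rot: [-3.142, -0.001, -0.108]
ft_force: [-1.0, -0.2, 0.8]
opening: 0.0249
grip_force: 0.0
```

apply_moves([
  [[0,0,0],[0,0,0],1.5],
  [[0,0,0],[0,0,0],1.5],
  [[0,0,0],[0,0,0],1.5],
  [[0,0,0],[0,0,0],1.5],
])

```text
clock: 20.82
tcp_pos: [0.478, -0.0035, 0.0188]
tool_rot: [-3.142, -0.001, -0.108]
ft_force: [-1.3, 0.1, 6.3]
opening: 0.0233
grip_force: 59.8
```

apply_moves([
  [[0,0,0.0063],[0,0,0],1.5],
  [[0,0,0.025],[0,0,0],1.5],
  [[0,0,0.0625],[0,0,0],1.5],
  [[0,0,0.1125],[0,0,0],1.5],
  [[0,0,0.1625],[0,0,0],1.5],
])

```text
clock: 21.23
tcp_pos: [0.4767, -0.0035, 0.1493]
tool_rot: [3.142, 0.003, -0.109]
ft_force: [1.3, 0.3, -3.0]
opening: 0.0231
grip_force: 59.5
```

To row units: -16.5 cm / 80 = -0.2063, -13 cm / 80 = -0.1625, 21.2 degrees / 90 = 0.2356.

apply_moves([
  [[-0.0063,-0.0375,0.0125],[0,0,0.0444],1.5],
  [[-0.0125,-0.075,0.025],[0,0,0.1],1.5],
  [[-0.025,-0.1188,0.025],[0,0,0.1556],1.5],
  [[-0.0375,-0.1625,0.025],[0,0,0.2],1.5],
  [[-0.0438,-0.2063,0.025],[0,0,0.2356],1.5],
])

```text
clock: 21.65
tcp_pos: [0.4413, -0.1698, 0.1685]
tool_rot: [-3.141, 0.0, 0.266]
ft_force: [0.7, 0.2, -3.5]
opening: 0.0233
grip_force: 59.7
```

To row units: -9.5 cm / 80 = -0.1188, -9 cm / 80 = -0.1125.

apply_moves([
  [[-0.0063,-0.0375,0],[0,0,0],1.5],
  [[-0.0125,-0.075,0],[0,0,0],1.5],
  [[-0.0213,-0.1125,-0.0063],[0,0,0],1.5],
  [[-0.0213,-0.1188,-0.0125],[0,0,0],1.5],
  [[-0.0213,-0.1188,-0.0125],[0,0,0],1.5],
])

```text
clock: 22.07
tcp_pos: [0.4247, -0.2646, 0.1571]
tool_rot: [-3.14, 0.002, 0.259]
ft_force: [-0.4, -0.6, -4.5]
opening: 0.0225
grip_force: 60.0
```

apply_moves([
  [[0,0,0],[0,0,0],1.5],
  [[0,0,0],[0,0,0],1.5],
  [[0,0,0],[0,0,0],1.5],
])

```text
clock: 22.32
tcp_pos: [0.426, -0.2626, 0.1586]
tool_rot: [3.142, -0.0, 0.263]
ft_force: [0.2, 0.1, -4.0]
opening: 0.0232
grip_force: 60.0
```

```bash
python3 - <<'E'
from h import *
c=cap('wrist','w10.png');np.save('w10.npy',c,allow_pickle=True);s=ctrl.observe();print(s['tcp_pos'],s['tool_rot'])
E
```

```text
[ 0.42606315 -0.26269263  0.15861648] [ 3.14137523e+00 -2.75632297e-04  2.62816593e-01]
```

View pics/w10.png

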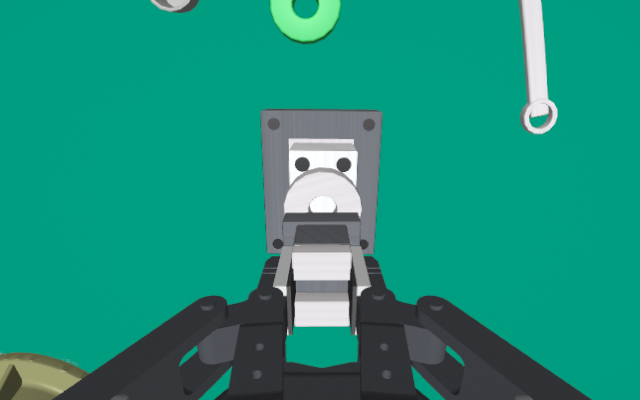

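The anvil is held upright in line with the stack, its foot just above the spacer, which spans columns 285–361. Lower it with a slight shift.

To row units: -5.4 cm / 80 = -0.0675, -5.2 cm / 80 = -0.065.

apply_moves([
  [[-0.0013,-0.0013,-0.0188],[0,0,0],1.5],
  [[-0.0013,-0.0013,-0.0375],[0,0,0],1.5],
  [[-0.0013,-0.0013,-0.0563],[0,0,0],1.5],
  [[-0.0013,-0.0013,-0.065],[0,0,0],1.5],
  [[-0.0013,-0.0013,-0.0675],[0,0,0],1.5],
])

```text
clock: 22.78
tcp_pos: [0.4245, -0.2638, 0.1034]
tool_rot: [-3.14, 0.001, 0.262]
ft_force: [0.3, 0.5, -4.1]
opening: 0.0228
grip_force: 60.0
```

To row units: -0.3 cm / 80 = -0.0038, -0.2 cm / 80 = -0.0025.

apply_moves([
  [[0,0,-0.0013],[0,0,0],1.5],
  [[0,0,-0.0025],[0,0,0],1.5],
  [[0,0,-0.0038],[0,0,0],1.5],
  [[0,0,-0.0038],[0,0,0],1.5],
])

```text
clock: 23.12
tcp_pos: [0.4249, -0.2647, 0.1017]
tool_rot: [3.141, -0.0, 0.262]
ft_force: [-0.3, -0.6, -3.8]
opening: 0.0228
grip_force: 60.0
```

To row units: -0.1 cm / 80 = -0.0013.

apply_moves([
  [[0,0,-0.0013],[0,0,0],1.5],
  [[0,0,-0.0013],[0,0,0],1.5],
  [[0,0,-0.0013],[0,0,0],1.5],
])

```text
clock: 23.37
tcp_pos: [0.4247, -0.2646, 0.1004]
tool_rot: [3.141, -0.0, 0.261]
ft_force: [-0.6, 0.6, -3.9]
opening: 0.0228
grip_force: 60.0
```

apply_moves([
  [[0,0,-0.0013],[0,0,0],1.5],
  [[0,0,-0.0013],[0,0,0],1.5],
  [[0,0,-0.0013],[0,0,0],1.5],
])

```text
clock: 23.62
tcp_pos: [0.425, -0.2647, 0.0998]
tool_rot: [3.141, -0.001, 0.261]
ft_force: [-1.9, 1.2, 4.6]
opening: 0.023
grip_force: 61.0
```

Contact is made, so release and lift.

apply_moves([
  [[0,0,0],[0,0,0],4],
  [[0,0,0],[0,0,0],6],
  [[0,0,0],[0,0,0],6],
  [[0,0,0],[0,0,0],6],
  [[0,0,0],[0,0,0],6],
])

```text
clock: 24.03
tcp_pos: [0.4247, -0.2646, 0.0992]
tool_rot: [3.142, -0.0, 0.261]
ft_force: [-0.1, -0.9, 0.4]
opening: 0.0599
grip_force: 0.0
```

To row units: 11 cm / 80 = 0.1375, 9 cm / 80 = 0.1125.

apply_moves([
  [[0,0,0.0125],[0,0,0],6],
  [[0,0,0.0375],[0,0,0],6],
  [[0,0,0.075],[0,0,0],6],
  [[0,0,0.1125],[0,0,0],6],
  [[0,0,0.1375],[0,0,0],6],
])

```text
clock: 24.45
tcp_pos: [0.4251, -0.2648, 0.2129]
tool_rot: [3.139, -0.002, 0.261]
ft_force: [0.1, -0.1, 0.0]
opening: 0.0599
grip_force: 0.0
```

apply_moves([
  [[0,0,0],[0,0,0],6],
  [[0,0,0],[0,0,0],6],
  [[0,0,0],[0,0,0],6],
])

```text
clock: 24.7
tcp_pos: [0.4244, -0.2644, 0.209]
tool_rot: [-3.141, 0.0, 0.261]
ft_force: [0.5, -0.3, 0.7]
opening: 0.0599
grip_force: 0.0
```

```bash
python3 - <<'E'
from h import *
c=cap('wrist','w11.png');print(ctrl.observe()['tcp_pos'])
for n,P in (('foot',[.4247,-.2642,.095]),('corner',[.4247,-.2642,.125])): print(n,proj(c,P)[0])
E
```

```text
[ 0.42436111 -0.264347    0.20857474]
foot [321.04291925 191.23736625]
corner [320.94203351 203.33274912]
```

View pics/w11.png

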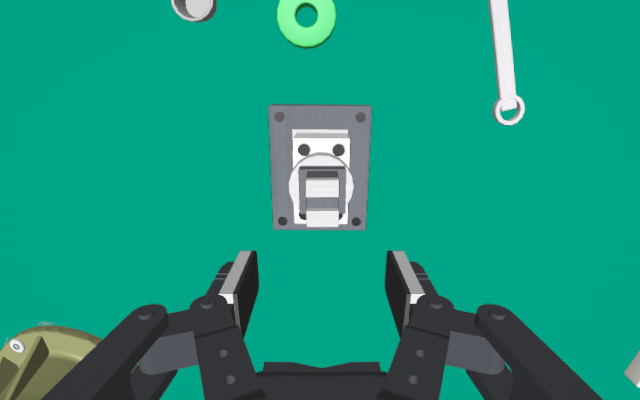

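The stack stands: the anvil top is centred at (322,203), matching the expected (321,203), and the gripper is clear. Hand it in.

```bash
python3 -c "
from station import ctrl
print(ctrl.job_done())"
```

```text
the job is handed in; nothing more can be done
None
```

I handed the job in at about 25 s on the robot's clock, but the hand-in returned no verdict. My last pictures show the blank upright in the bin, the riser, spacer and anvil centred on the plate, the low riser never touched, and the gripper clear; force peaked at 82 N as the riser touched the plate (wrist limit 120 N).

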